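# Pull the produce cupboard's vent panel shut with the hook pole

### The job

The louvred vent panel of the little produce cupboard stands open. Take the hook pole off its rest, drop its hook into the ring eye on top of the panel and pull the panel fully shut, touching the panel with nothing but the pole; then lay the pole back in both saddles of its rest, lying as it lay before, and let go.

Things in the scene. Friction and masses are not known exactly. Their poses are not given: they have to be found in the camera images.
- pole: Hook pole, 0.14 kg: wooden shaft 16 x 16 mm, 325 long; the steel rod at its front end bends down into a pin 7 mm thick, reaching 40 mm below the shaft. Origin: the pin's lower end; x forward along the shaft, z up along the pin. Shaft axis at z = 48 mm, wood from x = -35 to -360; balance point and grip at x = -185, between the saddles. It starts level in the rest, pin down.
- rest: Fixed wooden rest, base 200 x 75 x 12 mm, two saddles at x = -75 and 75 mm, each 14 thick along x. Slots 23 mm wide at their floor (67 mm above the worktop), flaring to about 40 at the top (97 above it). Origin: centre of the underside; x along the lying pole towards its hook, z up. The pole is home with its origin at about x = 185, y = 0, z = 27 mm here, axes alike.
- eye (a point): Centre of the level steel ring on the vent panel's top edge, 195 mm above the worktop: opening 28 mm, bar 5 (panel top at 164, 182 wide, 12 thick; cupboard a fixed pale wooden box 200 x 220 x 175). Turns with the panel: x along it from free edge to hinge, y its outward normal, z up. The upright hinge axis is at x = 150, y = -24 mm in this frame.
- vent (a joint): Opening angle of the vent panel, rad: 0 shut against a stop, growing as it opens; 0.8 to 1.2 at the start. Shutting turns it counter-clockwise seen from above: the free edge comes towards the robot and to the right. Light hinge friction (under 1 N at the eye); it stays where it is left.

How it is judged:
On the way, in this order (a step that is already met when the one before it is completed fails the run):
1. the hook pin is in the ring eye while the panel still stands open (horizontal distance between pole and eye below 0.015 m and z of pole in the frame of eye between -0.045 and -0.005 m and value of joint vent above 0.4 rad), for 0.2 s.
2. the panel has been pulled shut with the hook pin still in the eye (value of joint vent below 0.09 rad and horizontal distance between pole and eye below 0.017 m and z of pole in the frame of eye below -0.003 m), for 0.1 s.
At the end, for the whole second after the job is handed in: The vent panel is shut (within 0.1 rad) and the pole lies still and released in both saddles of its rest, pin down and pointing the same way as before, within 40 mm of its home place lengthwise, 25 mm sideways and 10 mm in height (value of joint vent below 0.1 rad and x of pole in the frame of rest between 0.145 and 0.225 m and y of pole in the frame of rest between -0.025 and 0.025 m and z of pole in the frame of rest between 0.017 and 0.037 m and angle between the x axis of pole and the x axis of rest, either way round below 0.12 rad and angle between pole's own z axis and vertical below 0.35 rad and linear speed of pole below 0.03 m/s); the robot touches nothing.
It fails at once if the robot itself touches the vent panel (contact force between any of the fingers, the arm and vent above 0.5 N).
It also fails if it takes over 51 s, if anything falls off the work surface, if the arm or the gripper's body presses on something with over 40 N, if the wrist force passes 120 N, or if a joint passes its speed limit or range.

### The arm

A 6-joint arm with a two-finger parallel gripper is mounted at the origin on a cart in front of the work surface, level with it; the furniture and walls round the work are solid. World frame = base frame: x ahead of the robot, y to its left, z up, the work surface at z = 0. Lengths are in m, angles in rad, forces in N, time in s.
With the tool pointing down it reaches from about 0.3 to 0.875 m from the base axis. Payload 6.4 kg.
Tool frame: the origin (TCP) lies at the very end of the fingers, on their centre line; the grasp point (between the pads) lies 19 mm behind it; x points along the fingers, y is the direction in which the jaws open and shut, and the axes are right-handed (so a half turn about x gives the same grasp; the last joint's range is limited). The gripper opens to 88 mm and grips with 3 to 60 N. Pads are 18 mm wide; open, the fingers measure 123 mm over their backs; the gripper's body (75 mm by 187 mm) begins 45 mm behind the grasp point.
Start: joints at [0.956, 0.181, 1.607, -0, 1.354, -0.206], TCP at [0.229, 0.528, 0.239] pointing down, gripper open.
Joint ranges: [-2.99, 2.99], [-0.89, 2.07], [0.3, 2.58], [-1.14, 4.28], [0, 2.63], [-3.12, 3.12]. Speed limits (rad/s): [2.57, 2.57, 3.01, 3.14, 3.14, 3.14].

### API

Orientations are given as a rotation vector (axis times angle).
In Python, from workcell import ctrl gives the robot as it stands. The module is installed in compiled form; this text tells all that it offers.
- The arm moves only by the tool jog_arm, never from a script. Its argument "rows" is a list that holds one entry, the list of rows, each a list of 7 numbers: the turn, a rotation vector about the tool's x, y, z in rad, then the shift along the tool's x, y, z in cm, then the opening, from -1 (shut) to 1 (fully open). A call has 1 to 5 rows; each row is the pose to reach, as a shift and turn from the pose measured when the call began, along the tool's axes at that moment; what a row does not reach only later rows make up. A row lasts 1/10 s, in which the tool goes at most 50 mm and 8.59 degrees, less where a joint would pass 70% of its speed; a pose out of reach is approached as far as the arm can. A call with a gripper value outside its range is refused whole. The fingers move at their own pace and stop on an object; "force" is the grip in N (left out, the last holds). Time passes only in rows, so rows that repeat a pose let the fingers close. It gives the time, the measured TCP pose, the force and the opening at its end, in the units of the state.
- ctrl.state(): the state, without advancing time (a new reading comes with each control period).
- ctrl.read_camera(name): name is "side" or "top"; returns the picture (384x512x3 uint8, blue, green, red); there is no depth.
- ctrl.camera_params(name): a dict with "K" (3x3 intrinsics, pixels), "world_from_camera" (4x4, takes a point from camera to world coordinates). Camera axes: x right, y up, looking along -z (the intrinsics and any distortion apply to the point x, -y, -z); pixel columns grow to the right and rows downward; lengths in m; the calibration is good to about 2 mm. A picture is of the moment at which its call begins. camera_params takes no time and is no camera call.
- ctrl.close_job(): hands the job in, once; it reports no verdict.
The state is a dict: "t": time; "joint_pos": joint angles; "joint_velocities": joint speeds; "effort": joint torques, N m; "tool_pos": TCP position; "tool_rot": TCP orientation; "ft_force": force on the tool from outside, world axes, zero at the start; "ft_torque": the same for the moment, N m; "gripper_width": opening from 0.0 (shut) to 1.0 (fully open).
Only numpy, scipy, OpenCV 4.12 (cv2) and the standard library are available. Lean on these libraries where they do the work, as an engineer would, in place of code of your own. Each camera call takes 0.05 s, during which the arm holds its last target.

## Working session

There is one attempt and no reset: what is moved stays moved. The work goes in short steps, Python scripts to look and compute and a tool call to move; the robot and the scene stay as the last step left them, time stands still between calls to the robot, and variables do not carry over. Pictures are saved under pics/ and viewed, and the job is handed in when it is done.

Besides the shell and the picture viewer there is one more tool, called after "Call:" as a command line: name --argument value ..., lists and objects as JSON in quotes. jog_arm: Moves the arm, as the interface text tells. Its arguments: {"type":"object","properties":{"rows":{"type":"array"},"force":{"type":"number"}},"required":["rows"]}

```bash
mkdir -p pics; ls; cat > h.py <<'E'
import numpy as np, cv2
from scipy.spatial.transform import Rotation as R
from workcell import ctrl
def snap(cam,name):
    im=ctrl.read_camera(cam); cv2.imwrite(f'pics/{name}.png',im); return im
def crop(src,name,x0,y0,x1,y1,s):
    im=cv2.imread(f'pics/{src}.png')[y0:y1,x0:x1]
    cv2.imwrite(f'pics/{name}.png',cv2.resize(im,None,fx=s,fy=s,interpolation=cv2.INTER_CUBIC))
def ray(cam,u,v):
    p=ctrl.camera_params(cam);K=np.array(p['K']);T=np.array(p['world_from_camera'])
    d=np.linalg.inv(K)@[u,v,1]; d=T[:3,:3]@[d[0],-d[1],-d[2]]
    return T[:3,3],d
def atz(cam,u,v,z):
    o,d=ray(cam,u,v); return o+d*(z-o[2])/d[2]
def proj(cam,P):
    p=ctrl.camera_params(cam);K=np.array(p['K']);T=np.array(p['world_from_camera'])
    c=T[:3,:3].T@(np.array(P)-T[:3,3]); q=K@[c[0],-c[1],-c[2]]; return q[:2]/q[2]
def st():
    s=ctrl.state(); Rm=R.from_rotvec(s['tool_rot']).as_matrix()
    return s,np.array(s['tool_pos']),Rm
E
python3 - <<'E'
from h import *
snap('top','t0');snap('side','s0')
for c in('top','side'):print(ctrl.camera_params(c))
s,p,Rm=st();print(s['t'],p,Rm.round(3),s['gripper_width'],s['ft_force'])
E
```

```text
pics
{'K': array([[360.40303796,   0.        , 257.30291254],
       [  0.        , 360.40303796, 191.6113094 ],
       [  0.        ,   0.        ,   1.        ]]), 'world_from_camera': array([[-0.01512474,  0.99700119, -0.07589386,  0.55943558],
       [-0.99987848, -0.01536779, -0.00261944,  0.14176839],
       [-0.0037779 ,  0.07584502,  0.99711246,  1.01516733],
       [ 0.        ,  0.        ,  0.        ,  1.        ]])}
{'K': array([[440.20200008,   0.        , 254.49331954],
       [  0.        , 440.20200008, 192.55883625],
       [  0.        ,   0.        ,   1.        ]]), 'world_from_camera': array([[ 0.61611023, -0.54102361,  0.5724523 ,  1.27492583],
       [ 0.78754931,  0.43531143, -0.43619954, -0.34735666],
       [-0.01320078,  0.71958141,  0.6942826 ,  0.91857889],
       [ 0.        ,  0.        ,  0.        ,  1.        ]])}
0.1 [0.22828457 0.52722504 0.23791754] [[-0.001  0.398  0.918]
 [-0.001  0.918 -0.398]
 [-1.    -0.002 -0.   ]] 0.9989244836747571 [-0.38915743  0.3759107   0.07697964]
```

View pics/t0.png

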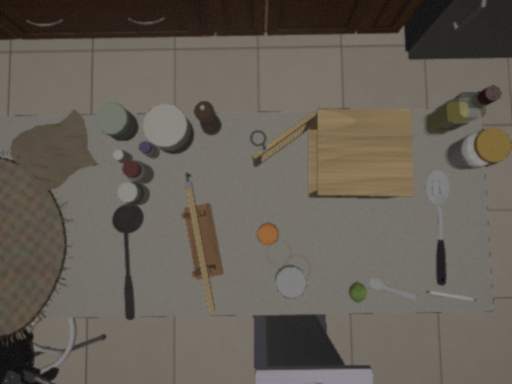

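View pics/s0.png

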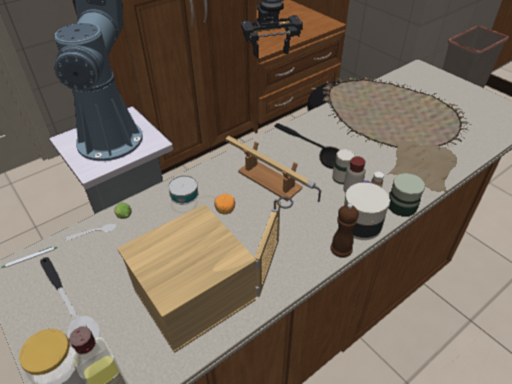

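```bash
python3 - <<'E'
from h import *
crop('t0','t0a',160,160,260,320,5)
crop('t0','t0b',230,90,340,190,6)
crop('s0','s0a',210,120,340,300,4)
E
```

```text
(no output)
```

View pics/t0a.png

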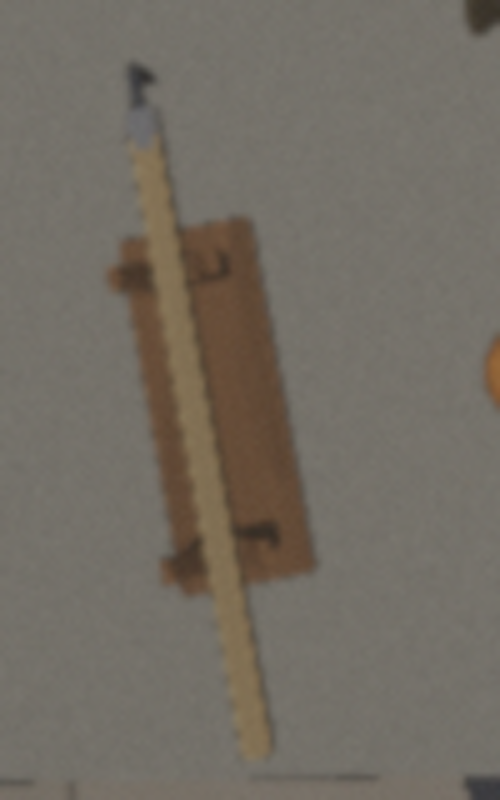

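View pics/t0b.png

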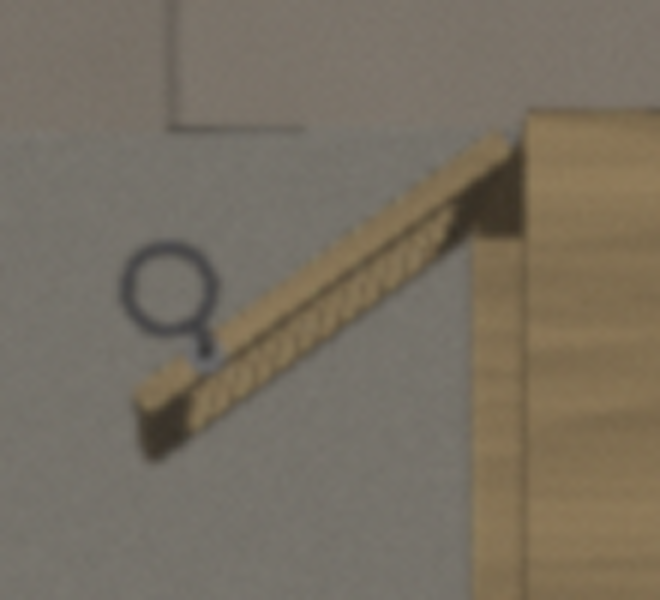

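View pics/s0a.png

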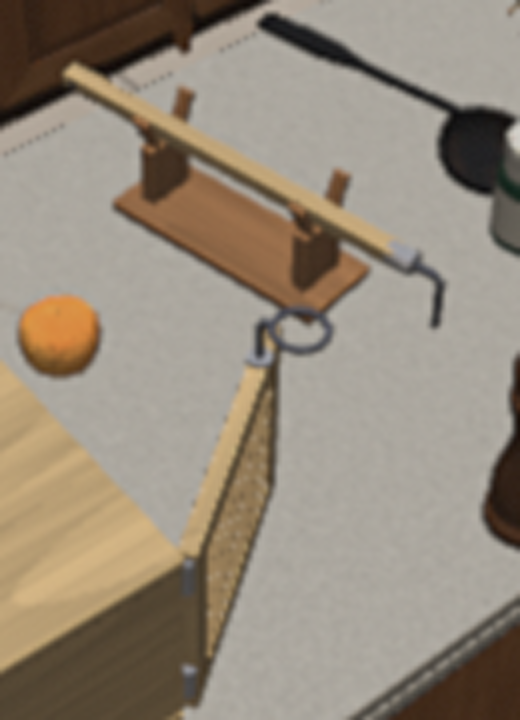

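```bash
python3 - <<'E'
from h import *
c=lambda x,y,x0,y0,s:(x0+(x+.5)/s-.5,y0+(y+.5)/s-.5)
e=c(169,288,230,90,6); es=c(301,331,210,120,4)
print('eye top@.195',atz('top',*e,.195),'side',atz('side',*es,.195))
o1,d1=ray('top',*e);o2,d2=ray('side',*es)
A=np.c_[d1,-d2];t=np.linalg.lstsq(A,o2-o1,rcond=None)[0];print('tri',o1+d1*t[0],o2+d2*t[1])
hn=c(508,140,230,90,6);fr=c(140,390,230,90,6)
print('panel hinge end@.164',atz('top',*hn,.164),'free',atz('top',*fr,.164))
print('cupb corners .175',[atz('top',*q,.175).round(3) for q in [(318,109),(412,109),(413,196),(317,196)]])
# pole: back-end centre at z=.083 top surface, front wood end
b=c(258,752,160,160,5);f=c(147,148,160,160,5)
B=atz('top',*b,.083);F=atz('top',*f,.083);print('pole back',B,'front wood',F,np.linalg.norm(F-B))
d=(F-B)/np.linalg.norm(F-B);print('yaw',np.arctan2(d[1],d[0]),'grip',F-d*.150,'tip',F+d*.035)
# side: back end top edge centre, front
bs=c(75,75,210,120,4);fs=c(392,250,210,120,4);print('side back',atz('side',*bs,.075),'front',atz('side',*fs,.075))
pt=c(436,325,210,120,4);print('pin tip',atz('side',*pt,.027))
# rest base corners in top z=.012
rc=[atz('top',*c(x,y,160,160,5),.012) for x,y in[(122,240),(248,216),(316,572),(188,595)]]
print(np.round(rc,4));m=np.mean(rc,0);ax=(rc[0]+rc[1]-rc[2]-rc[3])/2;print('rest',m,np.linalg.norm(ax),np.arctan2(ax[1],ax[0]))
E
```

```text
eye top@.195 [0.74692052 0.140999   0.195     ] side [0.74807609 0.1418326  0.195     ]
tri [0.747044   0.14099849 0.19445983] [0.74780945 0.14208018 0.19463379]
panel hinge end@.164 [0.81205867 0.00406984 0.164     ] free [0.7130251  0.15313375 0.164     ]
cupb corners .175 [array([ 0.818, -0.003,  0.175]), array([ 0.815, -0.226,  0.175]), array([ 0.608, -0.219,  0.175]), array([0.611, 0.005, 0.175])]
pole back [0.33160405 0.26547946 0.083     ] front wood [0.63940012 0.32149429 0.083     ] 0.31285152849652925
yaw 0.18001675598650752 grip [0.49182401 0.29463738 0.083     ] tip [0.67383454 0.3277609  0.083     ]
side back [0.33279054 0.27048812 0.075     ] front [0.64000822 0.32566389 0.075     ]
pin tip [0.68145397 0.33434256 0.027     ]
[[0.5943 0.3492 0.012 ]
 [0.6066 0.2789 0.012 ]
 [0.4105 0.2425 0.012 ]
 [0.3991 0.3129 0.012 ]]
rest [0.50261022 0.29585792 0.012     ] 0.19901294140563044 0.18357374049328523
```

```bash
cat >> h.py <<'E'
def plan(tgt,yaw,n=1,quiet=False):
    """rows shift cm/turn to reach TCP tgt w/ tool x down, tool z along yaw"""
    s,p,Rm=st()
    z=np.array([np.cos(yaw),np.sin(yaw),0]);x=np.array([0,0,-1.]);y=np.cross(z,x)
    G=np.c_[x,y,z]
    rv=R.from_matrix(Rm.T@G).as_rotvec(); sh=Rm.T@(np.array(tgt)-p)*100
    print('t',round(s['t'],2),'tcp',p.round(4),'w',round(s['gripper_width'],3),'F',np.round(s['ft_force'],2),'turn',rv.round(3),'shift cm',sh.round(2),'dist',np.linalg.norm(sh).round(1))
E
python3 -c "
from h import *
plan([.5025,.297,.2],.182)"
```

```text
t 0.1 tcp [0.2283 0.5272 0.2379] w 0.999 F [-0.39  0.38  0.08] turn [-0.591 -0.001  0.001] shift cm [  3.8  -10.22  34.31] dist 36.0
```

Call:
jog_arm --rows '[[[-0.12,0,0,0.8,-1.4,4.6,1],[-0.24,0,0,1.5,-2.8,9.2,1],[-0.36,0,0,2.2,-4.2,13.8,1],[-0.48,0,0,3.0,-5.6,18.4,1],[-0.591,0,0,3.8,-7,23,1]]]'

```text
t: 0.6
tool_pos: [0.4124, 0.37, 0.1994]
tool_rot: [-0.148, 1.567, 0.146]
ft_force: [0.5, 0.8, -0.1]
gripper_width: 1.001
```

```bash
python3 -c "
from h import *
plan([.5025,.297,.15],.182)"
```

```text
t 0.6 tcp [0.4124 0.37   0.1994] w 1.001 F [ 0.5   0.83 -0.07] turn [ 0.005 -0.001  0.001] shift cm [ 4.94 -8.85  7.5 ] dist 12.6
```

Call:
jog_arm --rows '[[[0,0,0,1.5,-3,2.5,1],[0.005,0,0,3.3,-6,5,1],[0.005,0,0,4.94,-8.85,7.5,1],[0.005,0,0,4.94,-8.85,7.5,1]]]'

```text
t: 1.0
tool_pos: [0.5042, 0.2933, 0.1471]
tool_rot: [-0.142, 1.571, 0.137]
ft_force: [-1.0, 0.0, 0.0]
gripper_width: 1.002
```

```bash
python3 -c "
from h import *
snap('top','t1');snap('side','s1')
crop('t1','t1a',150,150,280,320,4)
crop('s1','s1a',210,60,350,220,5)
plan([.5025,.297,.056],.182)"
```

```text
t 1.1 tcp [0.5023 0.2963 0.1491] w 0.997 F [-0.06 -0.83 -0.23] turn [-0.002 -0.004  0.001] shift cm [9.31 0.08 0.07] dist 9.3
```

View pics/t1a.png

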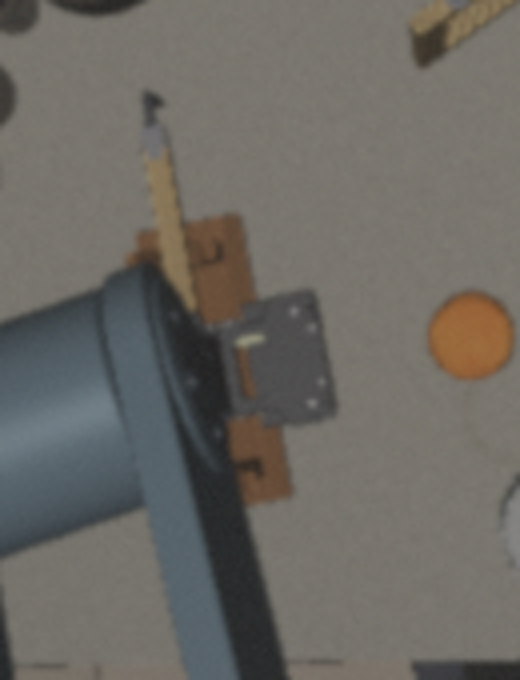

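View pics/s1a.png

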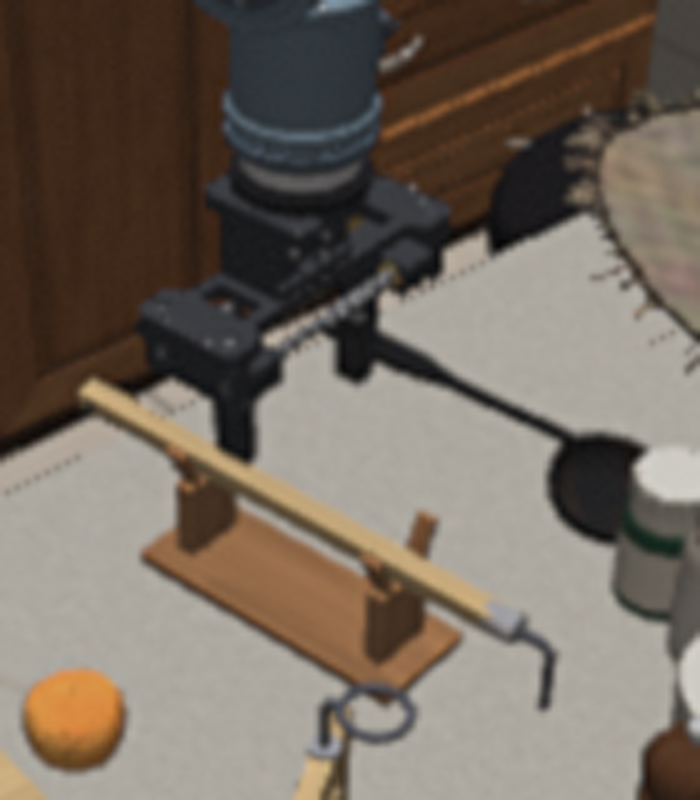

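The gripper sits above the pole, with its fingers either side of it (near finger at about (258,144), far one at (281,130) in the side view). I'll go down to the grasp height.

Call:
jog_arm --rows '[[[0,-0.004,0,3,0,0,1],[0,-0.004,0,6,0.08,0.07,1],[0,-0.004,0,8,0.08,0.07,1],[0,-0.004,0,9.3,0.08,0.07,1],[0,-0.004,0,9.3,0.08,0.07,1]]]' --force 10

```text
t: 1.6
tool_pos: [0.5007, 0.2975, 0.0548]
tool_rot: [-0.144, 1.569, 0.141]
ft_force: [-0.2, 0.2, 0.7]
gripper_width: 1.0
```

```bash
python3 -c "
from h import *
plan([.5025,.297,.056],.182)
snap('side','s2')
crop('s2','s2a',210,60,350,220,5)"
```

```text
t 1.6 tcp [0.5007 0.2975 0.0548] w 1.0 F [-0.15  0.19  0.71] turn [-0.    -0.003  0.001] shift cm [-0.12 -0.09  0.17] dist 0.2
```

View pics/s2a.png

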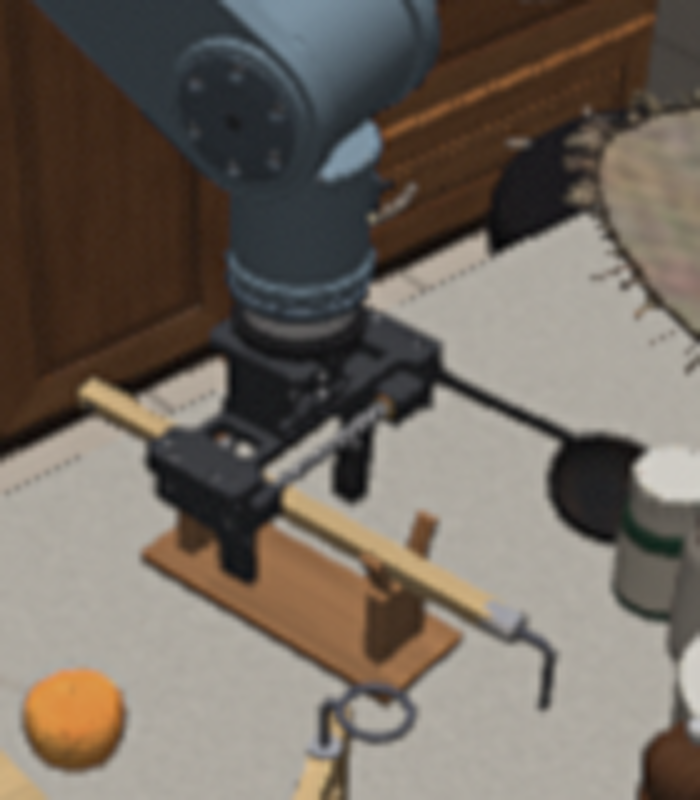

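The fingers straddle the shaft midway between the saddles. I'll close gently first, then firmly.

Call:
jog_arm --rows '[[[0,-0.003,0,-0.1,-0.08,0.15,-1],[0,-0.003,0,-0.1,-0.08,0.15,-1],[0,-0.003,0,-0.1,-0.08,0.15,-1],[0,-0.003,0,-0.1,-0.08,0.15,-1],[0,-0.003,0,-0.1,-0.08,0.15,-1]]]' --force 10

```text
t: 2.15
tool_pos: [0.5036, 0.2972, 0.0574]
tool_rot: [-0.143, 1.563, 0.142]
ft_force: [-0.1, -0.3, 0.2]
gripper_width: 0.564
```

Call:
jog_arm --rows '[[[0,0,0,0,0,0,-1],[0,0,0,0,0,0,-1],[0,0,0,0,0,0,-1]]]' --force 40

```text
t: 2.45
tool_pos: [0.5036, 0.2971, 0.0574]
tool_rot: [-0.143, 1.563, 0.142]
ft_force: [-0.7, 0.5, 0.6]
gripper_width: 0.299
```

Call:
jog_arm --rows '[[[0,0,0,0,0,0,-1],[0,0,0,0,0,0,-1],[0,0,0,0,0,0,-1],[0,0,0,0,0,0,-1]]]' --force 40

```text
t: 2.85
tool_pos: [0.5035, 0.2973, 0.0574]
tool_rot: [-0.143, 1.563, 0.142]
ft_force: [-0.1, 1.0, -0.5]
gripper_width: 0.176
```

```bash
python3 -c "
from h import *
plan([.5025,.297,.206],.182)"
```

```text
t 2.85 tcp [0.5035 0.2973 0.0574] w 0.176 F [-0.11  1.02 -0.46] turn [-0.001  0.003  0.001] shift cm [-14.86  -0.02  -0.06] dist 14.9
```

Gripped: the opening reads about 15.5 mm. I'll lift straight up and look.

Call:
jog_arm --rows '[[[0,0,0,-3,0,0,-1],[0,0,0,-7,0,0,-1],[0,0,0,-11,0,0,-1],[0,0,0,-15,0,0,-1],[0,0,0,-19.5,0,0,-1]]]' --force 40

```text
t: 3.35
tool_pos: [0.502, 0.2968, 0.2528]
tool_rot: [-0.143, 1.565, 0.141]
ft_force: [1.0, -0.3, -1.5]
gripper_width: 0.174
```

Call:
jog_arm --rows '[[[0,0,0,-1,0,0,-1],[0,0,0,-1,0,0,-1]]]'

```text
t: 3.55
tool_pos: [0.5029, 0.2971, 0.2647]
tool_rot: [-0.143, 1.562, 0.142]
ft_force: [0.2, 0.3, -1.6]
gripper_width: 0.176
```

```bash
python3 -c "
from h import *
snap('top','t3');snap('side','s3')
crop('s3','s3a',210,30,350,220,4)
crop('t3','t3a',150,130,280,320,4)
plan([.5025,.297,.262],.182)"
```

```text
t 3.65 tcp [0.5011 0.2964 0.2607] w 0.174 F [-0.54 -0.02 -1.78] turn [-0.001 -0.002  0.002] shift cm [-0.13  0.03  0.15] dist 0.2
```

View pics/s3a.png

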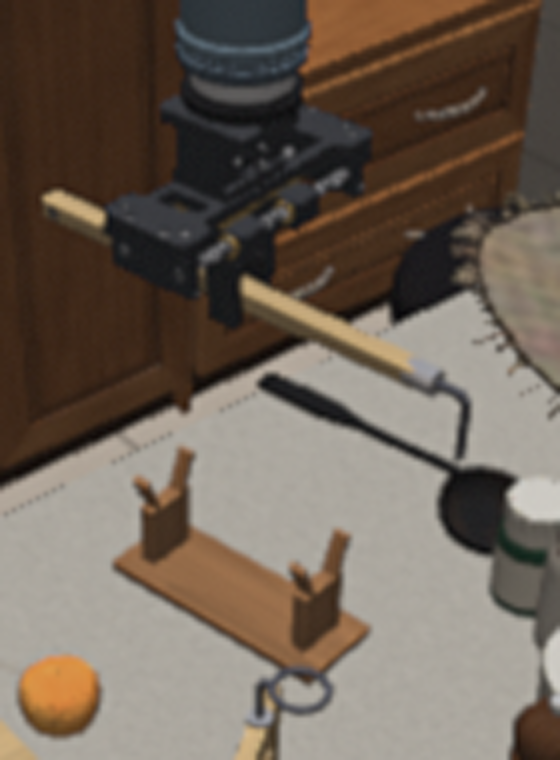

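View pics/t3a.png

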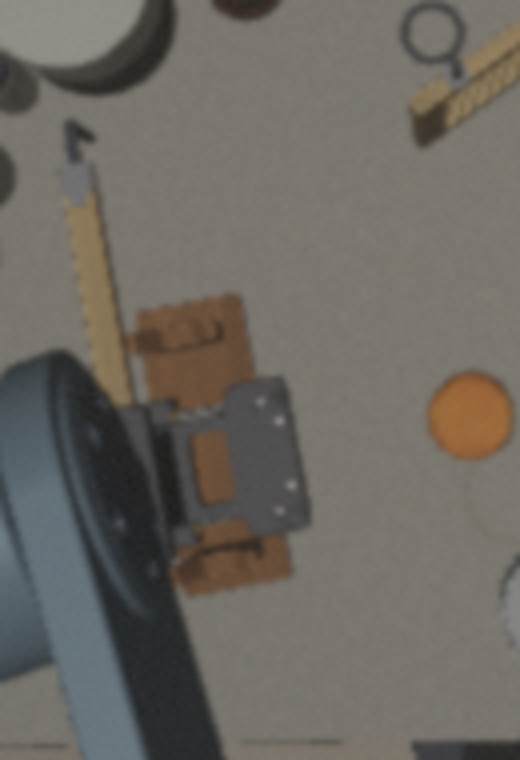

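```bash
cat >> h.py <<'E'
def tri(ut,us):
    o1,d1=ray('top',*ut);o2,d2=ray('side',*us)
    t=np.linalg.lstsq(np.c_[d1,-d2],o2-o1,rcond=None)[0]
    a,b=o1+d1*t[0],o2+d2*t[1]; return (a+b)/2,np.linalg.norm(a-b)
def cc(x,y,x0,y0,s): return (x0+(x+.5)/s-.5,y0+(y+.5)/s-.5)
E
python3 - <<'E'
from h import *
crop('s3','s3b',300,110,340,160,12);crop('t3','t3b',155,150,195,190,14)
print(tri(cc(93,138,150,130,4),cc(461,456,210,30,4)))
s,p,Rm=st()
g=p-np.array([0,0,-.019])
print('pred tip',p+[0,0,.019-.048]+.185*np.array([np.cos(.182),np.sin(.182),0]))
E
```

```text
(array([0.68252321, 0.32825709, 0.23529026]), np.float64(0.002178049378651516))
pred tip [0.68299579 0.32991053 0.23165984]
```

View pics/s3b.png

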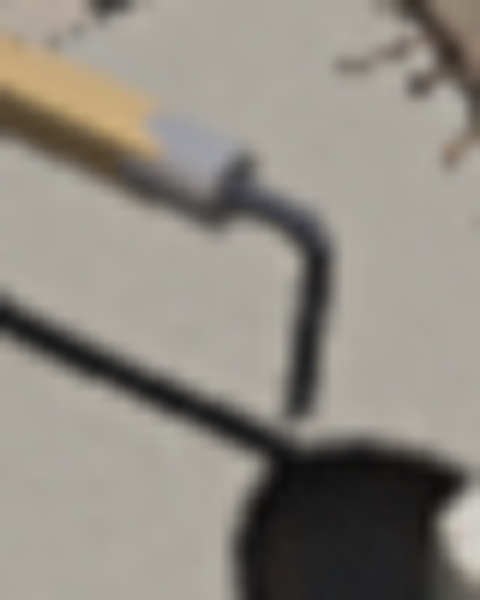

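View pics/t3b.png

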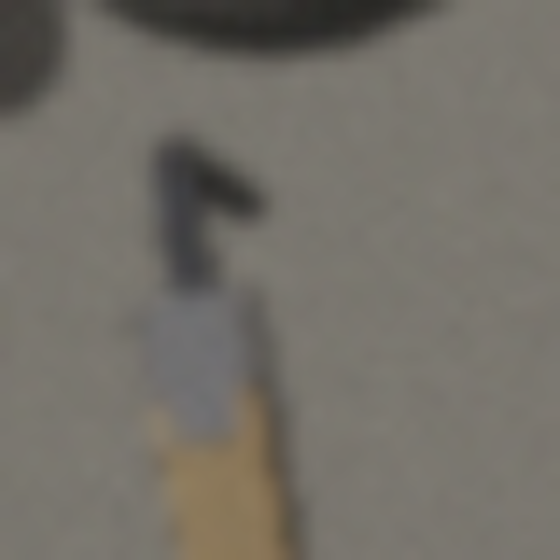

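The pin tip triangulates within 2-4 mm of the prediction (side (324.9,143.6), top (172.9,164.1)), so the pole is level in the grip. I'll move to above the eye now.

```bash
python3 -c "
from h import *
plan([.566,.109,.262],.182)"
```

```text
t 3.65 tcp [0.5011 0.2964 0.2607] w 0.174 F [-0.54 -0.02 -1.78] turn [-0.001 -0.002  0.002] shift cm [ -0.1  -19.61   3.01] dist 19.8
```

Call:
jog_arm --rows '[[[0,0,0,-0.1,-3,0.5,-1],[0,0,0,-0.1,-7,1.1,-1],[0,0,0,-0.1,-11,1.7,-1],[0,0,0,-0.1,-15,2.3,-1],[0,0,0,-0.1,-18,2.8,-1]]]'

```text
t: 4.15
tool_pos: [0.5601, 0.1221, 0.2585]
tool_rot: [-0.143, 1.574, 0.14]
ft_force: [-0.2, 0.8, -1.6]
gripper_width: 0.173
```

```bash
python3 -c "
from h import *
plan([.566,.109,.262],.182)"
```

```text
t 4.15 tcp [0.5601 0.1221 0.2585] w 0.173 F [-0.17  0.83 -1.61] turn [-0.002 -0.008  0.002] shift cm [-0.35 -1.4   0.34] dist 1.5
```

Call:
jog_arm --rows '[[[0,-0.006,0,-0.3,-0.8,0.3,-1],[0,-0.006,0,-0.3,-1.4,0.3,-1],[0,-0.006,0,-0.3,-1.4,0.3,-1],[0,-0.006,0,-0.3,-1.4,0.3,-1]]]'

```text
t: 4.55
tool_pos: [0.5649, 0.11, 0.2608]
tool_rot: [-0.143, 1.569, 0.141]
ft_force: [-0.7, -0.3, -1.8]
gripper_width: 0.178
```

```bash
python3 -c "
from h import *
plan([.566,.109,.262],.182)
snap('top','t4');snap('side','s4')
plan([.566,.109,.262],.182)
crop('s4','s4a',250,150,320,220,10)
crop('t4','t4a',230,100,290,160,10)"
```

```text
t 4.55 tcp [0.5649 0.11   0.2608] w 0.178 F [-0.66 -0.31 -1.79] turn [-0.001 -0.003  0.001] shift cm [-0.12 -0.12  0.09] dist 0.2
t 4.65 tcp [0.5651 0.1102 0.2613] w 0.173 F [ 0.29  1.16 -1.38] turn [-0.    -0.002  0.001] shift cm [-0.07 -0.13  0.07] dist 0.2
```

View pics/s4a.png

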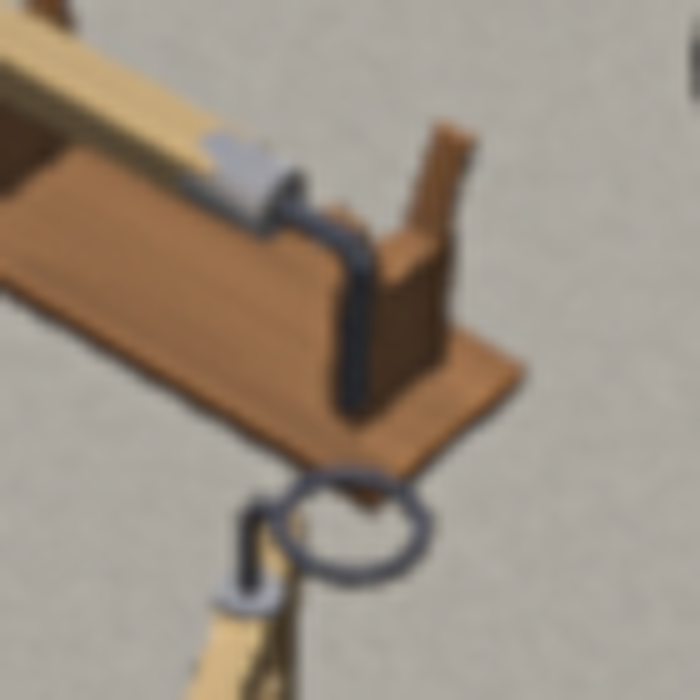

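View pics/t4a.png

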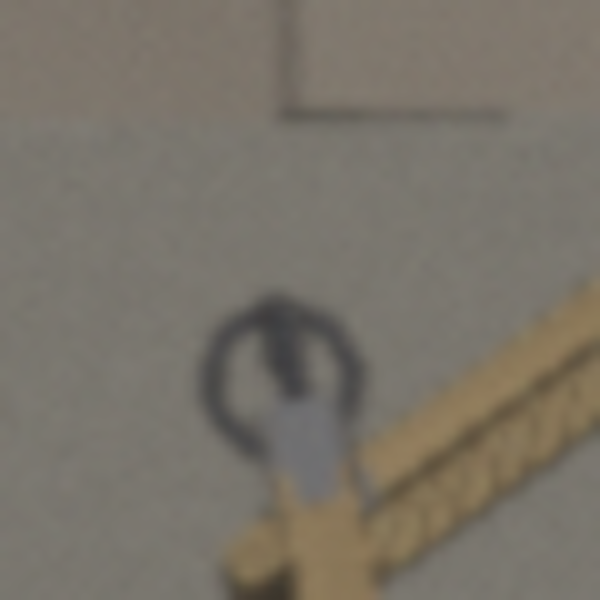

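```bash
python3 - <<'E'
from h import *
u=cc(352,412,250,150,10)
for z in(.229,.232,.235): print(z,atz('side',*u,z))
print('eye',atz('side',*cc(353,527,250,150,10),.195),atz('top',*cc(282,378,230,100,10),.195), tri(cc(282,378,230,100,10),cc(353,527,250,150,10)))
print('rod bend top',[atz('top',*cc(275,298,230,100,10),z) for z in (.28,.285)])
s,p,Rm=st()
print('pred tip',p+[0,0,.019-.048]+.185*np.array([np.cos(.182),np.sin(.182),0]))
E
```

```text
0.229 [0.744639   0.14287581 0.229     ]
0.232 [0.746946   0.14074307 0.232     ]
0.235 [0.749253   0.13861032 0.235     ]
eye [0.74773218 0.14205397 0.195     ] [0.74746694 0.14099068 0.195     ] (array([0.74770455, 0.14140074, 0.19529378]), np.float64(0.0010125730213747196))
rod bend top [array([0.74482571, 0.14226615, 0.28      ]), array([0.74356484, 0.14226276, 0.285     ])]
pred tip [0.7470459  0.14363878 0.23230846]
```

The pin is over the opening, within about 2-3 mm of the ring centre (side: ring (284.8,202.3), tip (284.7,190.8); margin 10 mm). I'll lower it.

Call:
jog_arm --rows '[[[0,0,0,1,-0.1,0.12,-1],[0,0,0,2,-0.1,0.12,-1],[0,0,0,3,-0.1,0.12,-1],[0,0,0,4,-0.1,0.12,-1],[0,0,0,4,-0.1,0.12,-1]]]'

```text
t: 5.15
tool_pos: [0.5651, 0.1093, 0.2189]
tool_rot: [-0.144, 1.572, 0.142]
ft_force: [0.2, -0.3, -0.9]
gripper_width: 0.175
```

```bash
python3 -c "
from h import *
snap('side','s5')
plan([.566,.109,.197],.182)
crop('s5','s5a',250,150,320,220,10)"
```

```text
t 5.2 tcp [0.5657 0.1093 0.22  ] w 0.175 F [ 0.37  0.21 -1.48] turn [-0.    -0.004  0.001] shift cm [ 2.3  -0.03  0.03] dist 2.3
```

View pics/s5a.png

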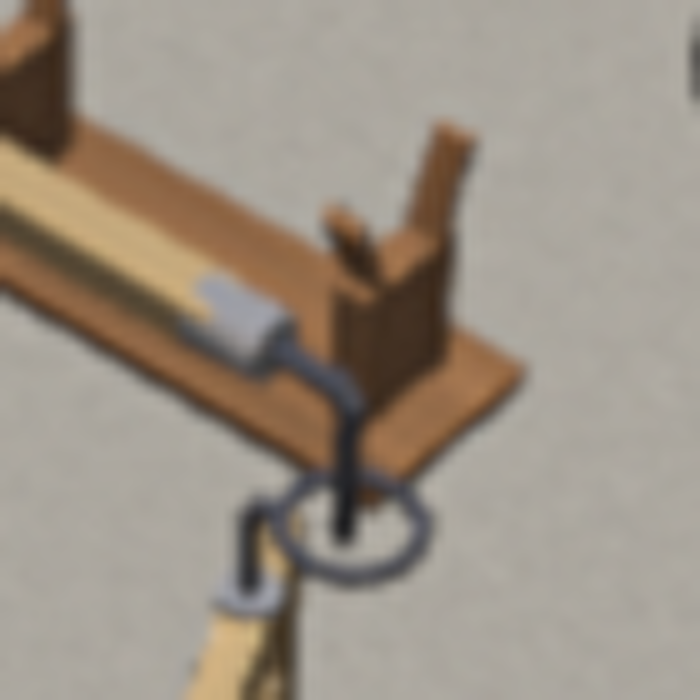

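The tip is inside the ring: pixel (284,203) against a centre of (285,202). I'll lower it to depth.

Call:
jog_arm --rows '[[[0,-0.003,0,1,0,0.05,-1],[0,-0.003,0,2,0,0.05,-1],[0,-0.003,0,2.3,0,0.05,-1],[0,-0.003,0,2.3,0,0.05,-1],[0,-0.003,0,2.3,0,0.05,-1]]]'

```text
t: 5.7
tool_pos: [0.5662, 0.1093, 0.1971]
tool_rot: [-0.143, 1.567, 0.142]
ft_force: [-0.1, 0.4, -2.2]
gripper_width: 0.171
```

```bash
python3 -c "
from h import *
snap('side','s6');snap('top','t6')
plan([.566,.109,.197],.182)
crop('s6','s6a',250,150,320,220,10)
crop('t6','t6a',230,100,290,160,10)"
```

```text
t 5.8 tcp [0.5664 0.1093 0.1975] w 0.175 F [-0.26  0.36 -1.81] turn [-0.    -0.001  0.001] shift cm [ 0.05 -0.03 -0.05] dist 0.1
```

View pics/s6a.png

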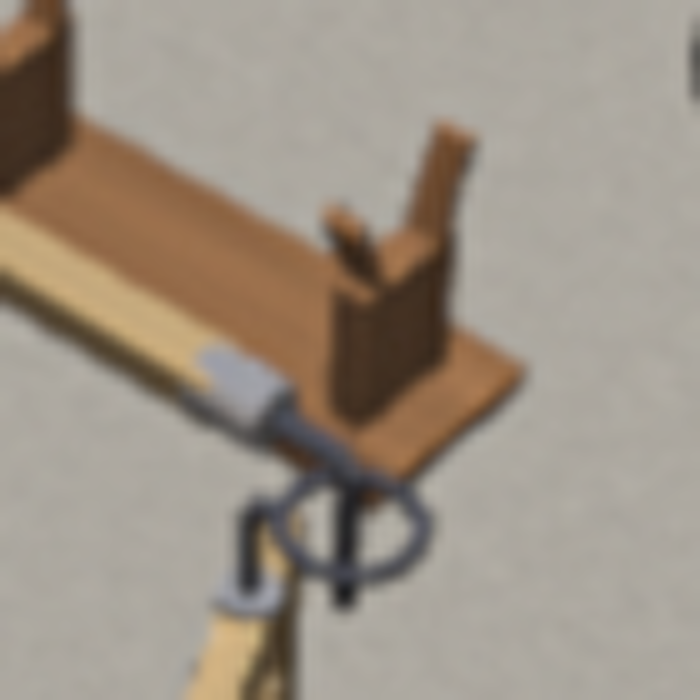

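View pics/t6a.png

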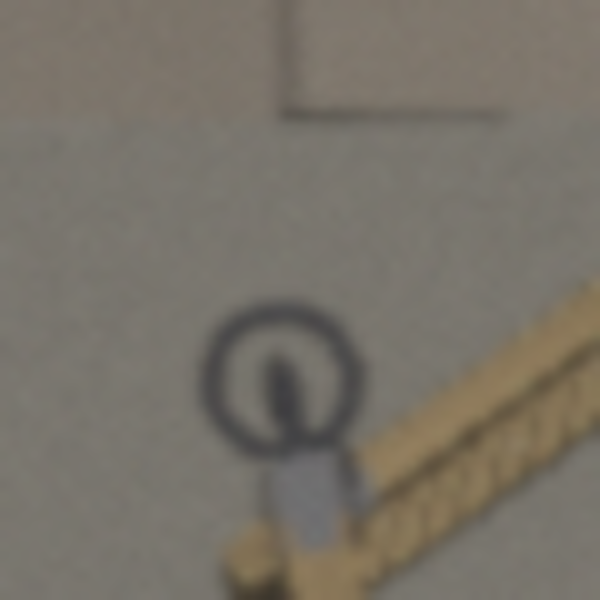

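The pin is well inside the ring (tip at side (284,210), below the ring plane). Next I'll work out the arc waypoints about the hinge.

```bash
cat >> h.py <<'E'
H=np.array([.8106,.0032]);RR=.1519
def arc(degs):
    s,p,Rm=st(); z=Rm[:,2];yaw=np.arctan2(z[1],z[0]);off=.185*np.array([np.cos(yaw),np.sin(yaw)])
    tip=p[:2]+off; d=tip-H
    print('t',round(s['t'],2),'tcp',p.round(4),'yaw',yaw.round(3),'tip',tip.round(4),'ang',np.degrees(np.arctan2(d[1],d[0])).round(1),'r',np.hypot(*d).round(4),'F',np.round(s['ft_force'],2),'w',round(s['gripper_width'],3))
    for a in degs:
        a_=np.radians(a);P=H+RR*np.array([np.cos(a_),np.sin(a_)])-off
        print(a,(Rm.T@np.array([*(P-p[:2]),.197-p[2]])*100).round(2))
E
python3 -c "
from h import *
arc([117.5,122,127,132,137])"
```

```text
t 5.8 tcp [0.5664 0.1093 0.1975] yaw 0.182 tip [0.7484 0.1428] ang 114.0 r 0.1528 F [-0.26  0.36 -1.81] w 0.175
117.5 [ 0.05 -0.33 -0.87]
122 [ 0.05 -0.73 -1.99]
127 [ 0.05 -1.27 -3.2 ]
132 [ 0.05 -1.91 -4.36]
137 [ 0.05 -2.65 -5.46]
```

Call:
jog_arm --rows '[[[0,0,0,0,-0.3,-0.9,-1],[0,0,0,0,-0.7,-2.0,-1],[0,0,0,0,-1.3,-3.2,-1],[0,0,0,0,-1.9,-4.4,-1],[0,0,0,0,-2.65,-5.5,-1]]]'

```text
t: 6.3
tool_pos: [0.516, 0.0727, 0.1977]
tool_rot: [-0.144, 1.566, 0.142]
ft_force: [1.6, -0.1, -1.8]
gripper_width: 0.174
```

```bash
python3 -c "
from h import *
snap('side','s7');snap('top','t7')
crop('s7','s7a',210,140,330,260,5)
crop('t7','t7a',220,90,340,210,5)
arc([137,141,145,150,155,160])"
```

```text
t 6.4 tcp [0.5157 0.0722 0.1975] yaw 0.18 tip [0.6977 0.1054] ang 137.8 r 0.1523 F [ 0.65 -0.78 -1.32] w 0.171
137 [0.05 0.1  0.2 ]
141 [ 0.06 -0.56 -0.63]
145 [ 0.06 -1.28 -1.4 ]
150 [ 0.06 -2.25 -2.31]
155 [ 0.06 -3.3  -3.12]
160 [ 0.06 -4.41 -3.84]
```

View pics/s7a.png

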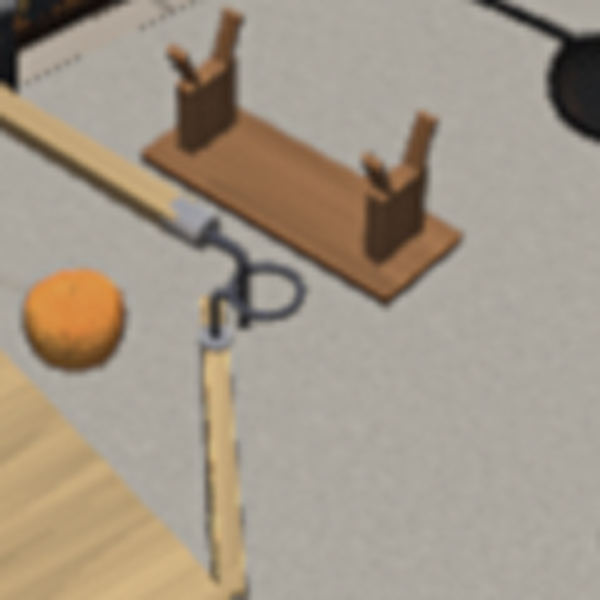

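View pics/t7a.png

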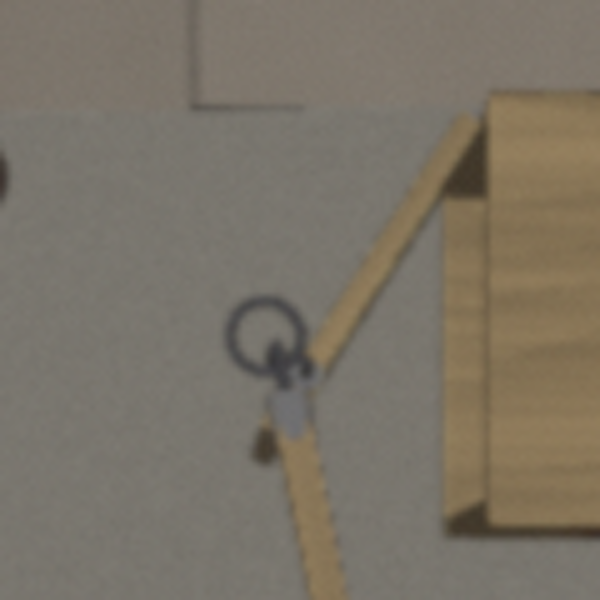

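The panel follows: the ring is at about (272.5,156.5) in the top view, with the pin on its trailing side. I'll continue along the arc.

Call:
jog_arm --rows '[[[0,0,0,0,-0.55,-0.65,-1],[0,0,0,0,-1.3,-1.4,-1],[0,0,0,0,-2.25,-2.3,-1],[0,0,0,0,-3.3,-3.1,-1],[0,0,0,0,-4.4,-3.85,-1]]]'

```text
t: 6.9
tool_pos: [0.4854, 0.021, 0.1978]
tool_rot: [-0.143, 1.567, 0.141]
ft_force: [2.3, -0.2, -1.7]
gripper_width: 0.177
```

```bash
python3 -c "
from h import *
snap('side','s8');snap('top','t8')
crop('s8','s8a',190,140,310,260,5)
crop('t8','t8a',220,90,340,210,5)
arc([160,164,168,171,173,175])"
```

```text
t 7.0 tcp [0.4849 0.0205 0.1976] yaw 0.179 tip [0.667  0.0533] ang 160.8 r 0.1521 F [-0.84 -0.26 -1.73] w 0.174
160 [0.06 0.16 0.12]
164 [ 0.06 -0.77 -0.38]
168 [ 0.06 -1.74 -0.82]
171 [ 0.06 -2.48 -1.1 ]
173 [ 0.06 -2.98 -1.27]
175 [ 0.06 -3.49 -1.41]
```

View pics/s8a.png

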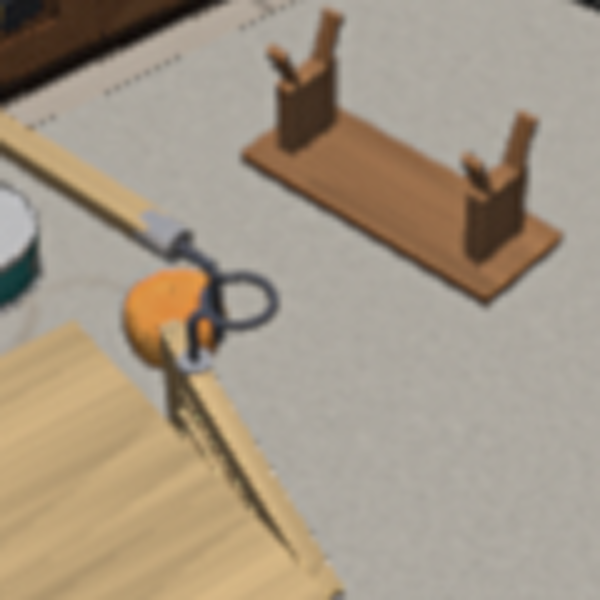

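View pics/t8a.png

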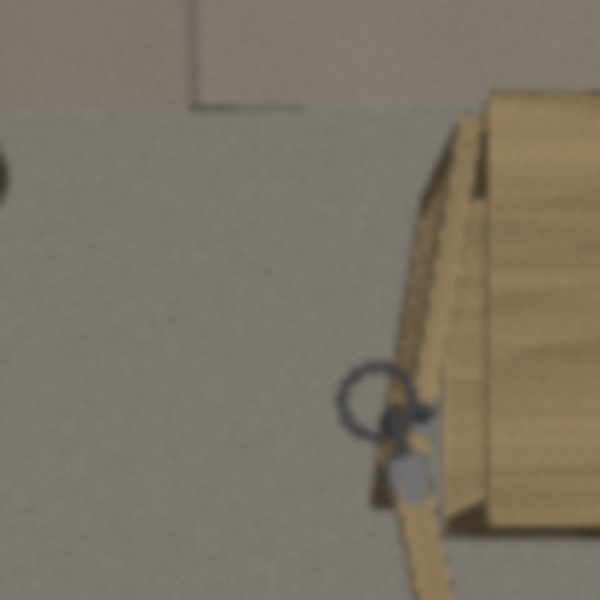

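Nearly shut, with the pin still in the ring. I'll continue towards the stop in smaller steps.

Call:
jog_arm --rows '[[[0,0,0,0,-0.7,-0.35,-1],[0,0,0,0,-1.3,-0.6,-1],[0,0,0,0,-1.8,-0.85,-1],[0,0,0,0,-2.2,-1.0,-1],[0,0,0,0,-2.5,-1.1,-1]]]'

```text
t: 7.5
tool_pos: [0.4785, -0.0064, 0.1976]
tool_rot: [-0.141, 1.568, 0.139]
ft_force: [1.3, -0.1, -2.1]
gripper_width: 0.174
```

```bash
python3 -c "
from h import *
snap('side','s9');snap('top','t9')
crop('s9','s9a',190,140,310,260,5)
crop('t9','t9a',220,90,340,210,5)
arc([171,173,175,176])"
```

```text
t 7.6 tcp [ 0.4784 -0.0064  0.1976] yaw 0.178 tip [0.6605 0.0264] ang 171.2 r 0.1519 F [-0.7   0.58 -1.37] w 0.176
171 [0.06 0.05 0.02]
173 [ 0.06 -0.45 -0.15]
175 [ 0.06 -0.96 -0.3 ]
176 [ 0.06 -1.21 -0.36]
```

View pics/s9a.png

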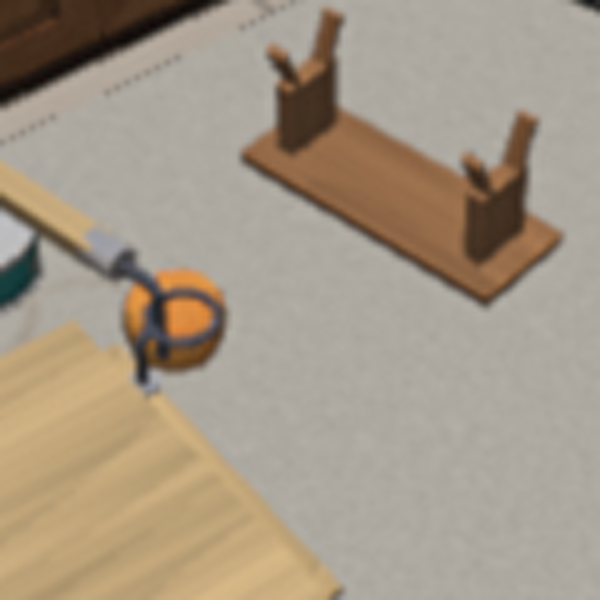

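View pics/t9a.png

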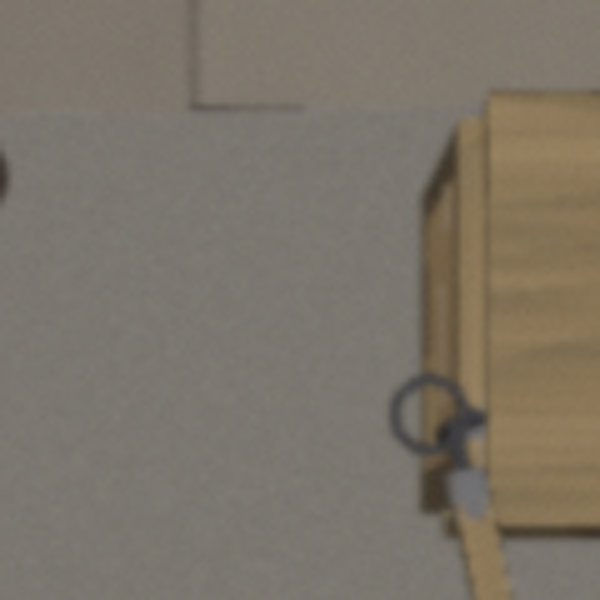

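Call:
jog_arm --rows '[[[0,0,0,0,-0.25,-0.1,-1],[0,0,0,0,-0.5,-0.15,-1],[0,0,0,0,-0.7,-0.2,-1],[0,0,0,0,-0.7,-0.2,-1]]]'

```text
t: 8.0
tool_pos: [0.4789, -0.0131, 0.198]
tool_rot: [-0.141, 1.566, 0.14]
ft_force: [6.8, 5.4, -2.7]
gripper_width: 0.175
```

```bash
python3 -c "
from h import *
snap('side','s10');snap('top','t10')
crop('s10','s10a',190,180,270,260,8)
crop('t10','t10a',280,90,340,210,6)
arc([171,173,175,176])
e=atz('top',*cc(428,413,220,90,5),.195);print(e,np.degrees(np.arctan2(*(e[:2]-H)[::-1])))"
```

```text
t 8.1 tcp [ 0.4789 -0.0129  0.198 ] yaw 0.18 tip [0.6609 0.0201] ang 173.6 r 0.1506 F [ 5.21  5.49 -2.63] w 0.173
171 [0.1  0.68 0.09]
173 [ 0.1   0.18 -0.08]
175 [ 0.1  -0.33 -0.23]
176 [ 0.1  -0.59 -0.29]
[0.66475588 0.03355178 0.195     ] 168.24391337557068
```

View pics/s10a.png

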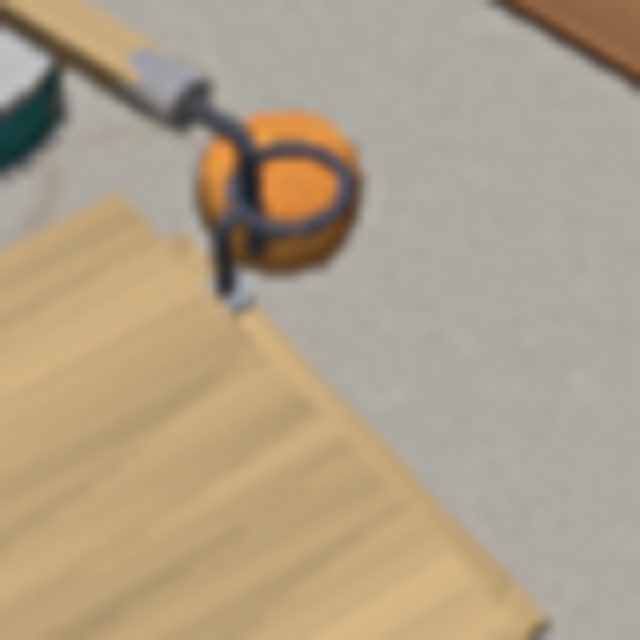

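View pics/t10a.png

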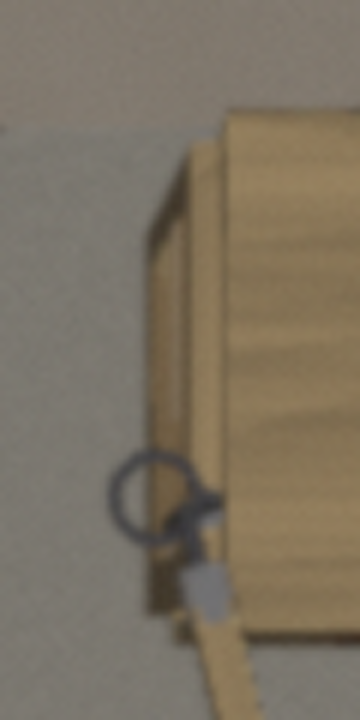

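Force has risen to about 7.5 N against under 1 N of hinge friction, and the panel edge runs parallel to the cupboard: it's at its stop. I'll back the pin off to the middle of the ring, then lift.

Call:
jog_arm --rows '[[[0,0,0,0,0.3,0.1,-1],[0,0,0,0,0.6,0.25,-1],[0,0,0,0,0.9,0.4,-1],[0,0,0,0,0.9,0.4,-1]]]'

```text
t: 8.5
tool_pos: [0.4811, -0.0031, 0.1979]
tool_rot: [-0.142, 1.566, 0.141]
ft_force: [1.0, 0.3, -1.4]
gripper_width: 0.175
```

```bash
python3 -c "
from h import *
snap('side','s11');snap('top','t11')
crop('s11','s11a',190,180,270,260,8)
crop('t11','t11a',280,90,340,210,6)
arc([171,173])"
```

```text
t 8.6 tcp [ 0.4811 -0.0034  0.198 ] yaw 0.18 tip [0.6631 0.0297] ang 169.8 r 0.1498 F [-0.77 -0.16 -2.46] w 0.18
171 [ 0.1  -0.22 -0.3 ]
173 [ 0.1  -0.73 -0.47]
```

View pics/s11a.png

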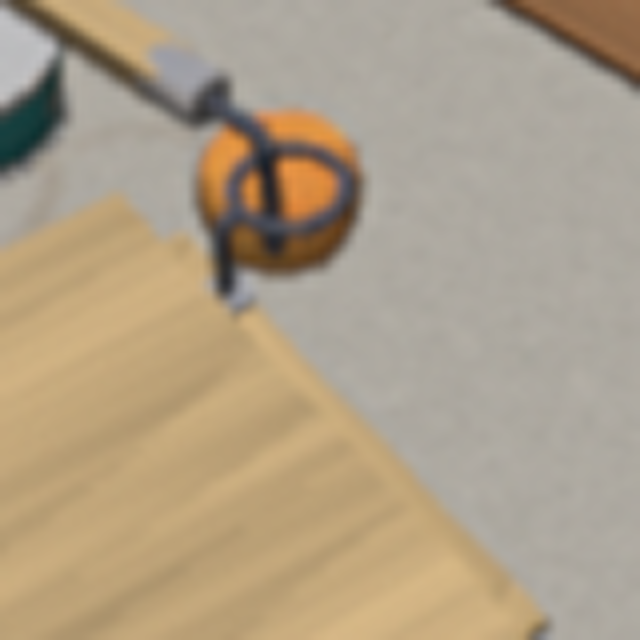

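View pics/t11a.png

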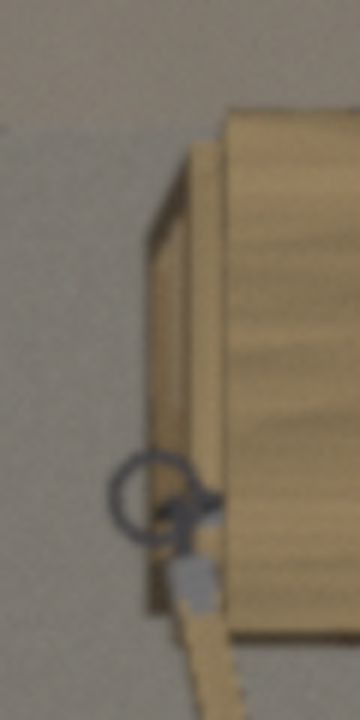

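The load is gone and the panel hasn't moved. I'll shift the pin a bit more towards the ring centre and lift it out.

Call:
jog_arm --rows '[[[0,0,0,0,0.4,0.3,-1],[0,0,0,0,0.4,0.3,-1],[0,0,0,-1.5,0.4,0.3,-1],[0,0,0,-3.5,0.4,0.3,-1],[0,0,0,-6,0.4,0.3,-1]]]'

```text
t: 9.1
tool_pos: [0.4827, 0.0013, 0.2577]
tool_rot: [-0.141, 1.568, 0.141]
ft_force: [0.5, 0.3, -1.3]
gripper_width: 0.178
```

Call:
jog_arm --rows '[[[0,0,0,-1.5,0,0,-1],[0,0,0,-1.5,0,0,-1]]]'

```text
t: 9.3
tool_pos: [0.484, 0.001, 0.2751]
tool_rot: [-0.142, 1.564, 0.14]
ft_force: [0.2, -0.1, -2.1]
gripper_width: 0.172
```

```bash
python3 -c "
from h import *
snap('side','s12');snap('top','t12')
crop('s12','s12a',170,120,310,260,5)
crop('t12','t12a',250,90,340,210,6)
plan([.5035,.2973,.262],.182)"
```

```text
t 9.4 tcp [0.4826 0.0013 0.2723] w 0.175 F [-1.1  -0.43 -3.62] turn [-0.002 -0.002 -0.   ] shift cm [ 1.02 28.75  7.35] dist 29.7
```

View pics/s12a.png

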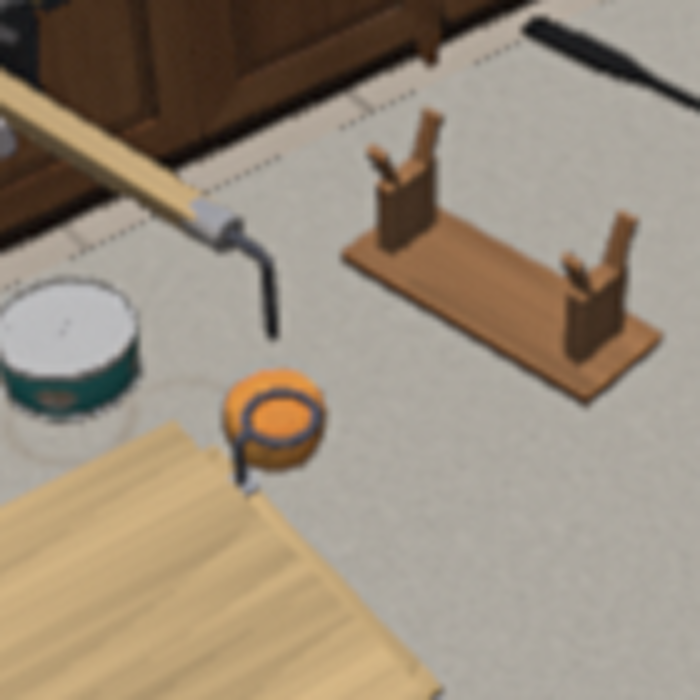

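View pics/t12a.png

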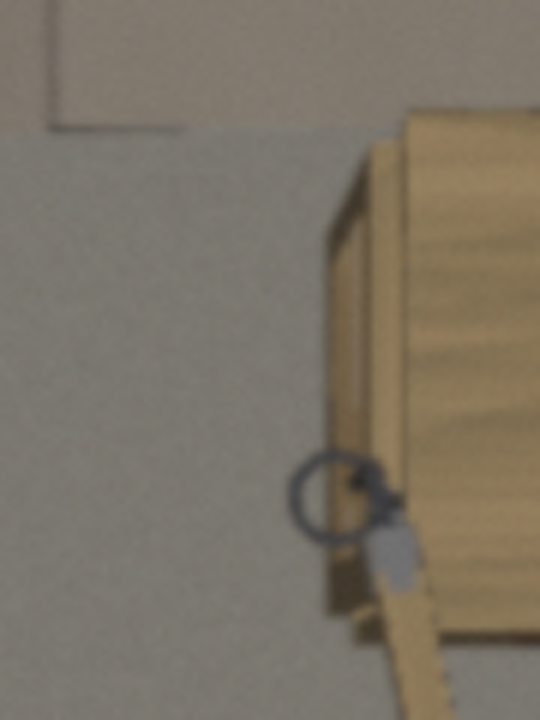

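The pin is clear of the ring and the panel stays shut. I'll carry the pole back over the rest.

Call:
jog_arm --rows '[[[0,0,0,0,3,0.8,-1],[0,0,0,0,7,1.8,-1],[0,0,0,0,11,2.8,-1],[0,0,0,0,15,3.8,-1],[0,0,0,0,19,4.8,-1]]]'

```text
t: 9.9
tool_pos: [0.495, 0.1983, 0.2705]
tool_rot: [-0.141, 1.571, 0.141]
ft_force: [0.1, -0.0, -1.6]
gripper_width: 0.172
```

Call:
jog_arm --rows '[[[0,0,0,0.3,3.5,0.9,-1],[0,0,0,0.6,7,1.8,-1],[0,0,0,0.9,9,2.3,-1],[0,0,0,0.9,9,2.3,-1]]]'

```text
t: 10.3
tool_pos: [0.5001, 0.2931, 0.2587]
tool_rot: [-0.144, 1.574, 0.143]
ft_force: [0.1, 0.0, -2.1]
gripper_width: 0.179
```

```bash
python3 -c "
from h import *
plan([.5035,.2973,.16],.182)"
```

```text
t 10.3 tcp [0.5001 0.2931 0.2587] w 0.179 F [ 0.06  0.01 -2.06] turn [ 0.001 -0.008 -0.   ] shift cm [9.87 0.35 0.49] dist 9.9
```

Call:
jog_arm --rows '[[[0,-0.006,0,3,0.35,0.4,-1],[0,-0.006,0,6.5,0.35,0.4,-1],[0,-0.006,0,10,0.35,0.4,-1],[0,-0.006,0,12.8,0.35,0.4,-1],[0,-0.006,0,12.8,0.35,0.4,-1]]]'

```text
t: 10.8
tool_pos: [0.4986, 0.2947, 0.1251]
tool_rot: [-0.145, 1.579, 0.141]
ft_force: [-1.1, 0.4, -1.9]
gripper_width: 0.176
```

```bash
python3 -c "
from h import *
snap('side','s13');snap('top','t13')
crop('s13','s13a',210,60,350,210,5)
crop('t13','t13a',160,130,260,320,4)
plan([.5035,.2973,.0574],.182)"
```

```text
t 10.9 tcp [0.502  0.2962 0.1303] w 0.174 F [-0.12 -0.13 -1.04] turn [-0.    -0.004  0.   ] shift cm [7.29 0.08 0.19] dist 7.3
```

View pics/s13a.png

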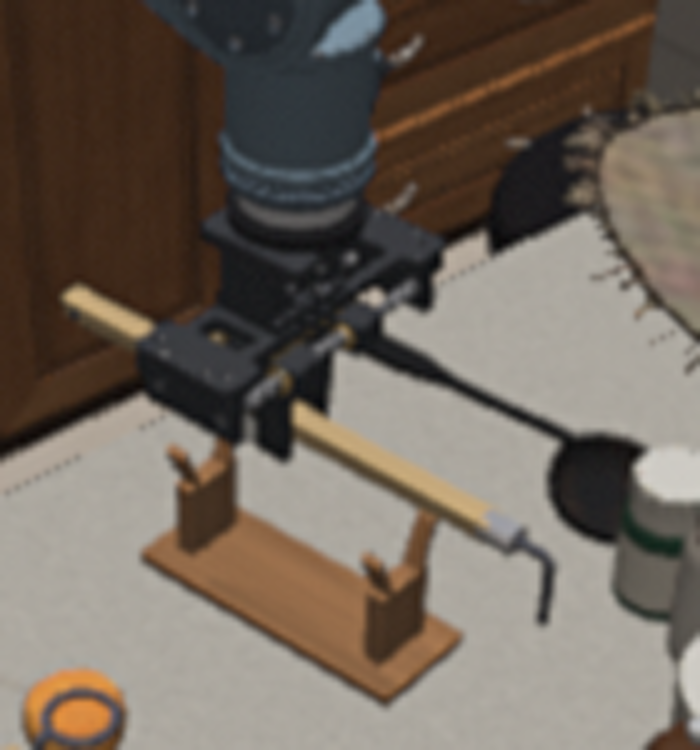

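View pics/t13a.png

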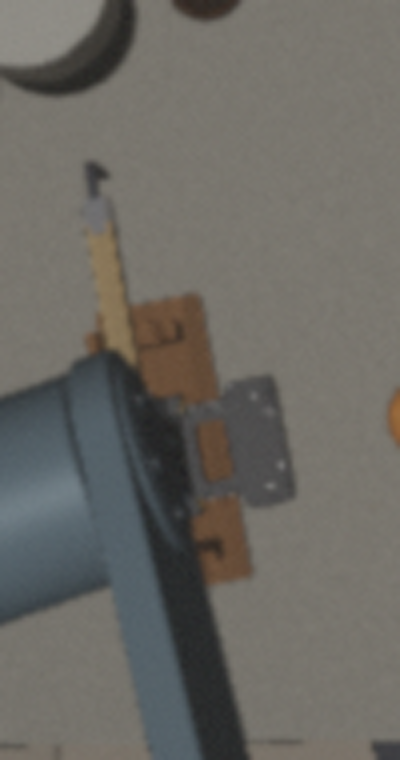

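```bash
python3 - <<'E'
from h import *
o=np.array([.5035,.2973]);c,s=np.cos(.182),np.sin(.182)
t=np.array([.502,.2962])
for L in(-.175,.15,.185):
    for z in(.075,):
        a=proj('side',[*(o+L*np.array([c,s])),.075]);b=proj('side',[*(t+L*np.array([c,s])),.1303+.0176])
        print(L,((b-a)*5).round(1))
print('tip meas top/side',tri(cc(105,178,160,130,4),cc(542,622,210,60,5)),'pred',t+.185*np.array([c,s]),.1303-.0304)
E
```

```text
-0.175 [ -9.7 -96.6]
0.15 [  6.6 -99.7]
0.185 [   8.9 -100. ]
tip meas top/side (array([0.67759184, 0.3274824 , 0.09386724]), np.float64(0.0001438625409963022)) pred [0.68394448 0.32968443] 0.0999
```

The pin tip sits about 5 mm lower and 6 mm further back than a rigid grip would put it, so the pole pitched slightly in the pads, well inside the tolerances. I'll lower it into the saddles gently.

Call:
jog_arm --rows '[[[0,-0.003,0,2,0.08,0.19,-1],[0,-0.003,0,4,0.08,0.19,-1],[0,-0.003,0,5.5,0.08,0.19,-1],[0,-0.003,0,6.5,0.08,0.19,-1],[0,-0.003,0,6.5,0.08,0.19,-1]]]'

```text
t: 11.4
tool_pos: [0.5032, 0.297, 0.0647]
tool_rot: [-0.144, 1.568, 0.142]
ft_force: [-0.4, 0.2, -2.4]
gripper_width: 0.178
```

```bash
python3 -c "
from h import *
snap('side','s14')
crop('s14','s14a',210,60,350,210,5)
plan([.5035,.2973,.0574],.182)"
```

```text
t 11.45 tcp [0.5036 0.2972 0.0655] w 0.177 F [ 0.55 -0.31 -1.91] turn [-0.    -0.001  0.   ] shift cm [ 0.81  0.01 -0.01] dist 0.8
```

View pics/s14a.png

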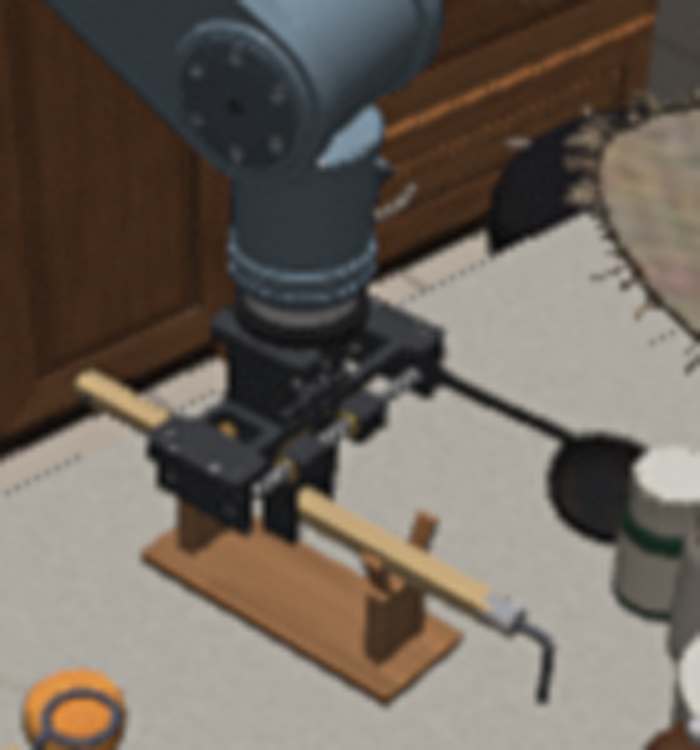

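Call:
jog_arm --rows '[[[0,0,0,0.3,0,0,-1],[0,0,0,0.6,0,0,-1],[0,0,0,0.7,0,0,-1],[0,0,0,0.7,0,0,-1]]]'

```text
t: 11.85
tool_pos: [0.5036, 0.2973, 0.0586]
tool_rot: [-0.143, 1.567, 0.143]
ft_force: [-0.5, -0.5, -1.0]
gripper_width: 0.174
```

```bash
python3 -c "
from h import *
plan([.5035,.2973,.0574],.182)"
```

```text
t 11.85 tcp [0.5036 0.2973 0.0586] w 0.174 F [-0.48 -0.48 -0.95] turn [ 0.    -0.001  0.   ] shift cm [ 0.12  0.   -0.01] dist 0.1
```

It's 1 mm above the grasp height with part of the weight already on the rest. Releasing.

Call:
jog_arm --rows '[[[0,0,0,0.1,0,0,-0.5],[0,0,0,0.1,0,0,-0.4],[0,0,0,0.1,0,0,0],[0,0,0,0.1,0,0,1],[0,0,0,0.1,0,0,1]]]' --force 10

```text
t: 12.35
tool_pos: [0.5037, 0.2973, 0.0577]
tool_rot: [-0.143, 1.567, 0.143]
ft_force: [-0.4, -0.1, -0.4]
gripper_width: 0.545
```

Call:
jog_arm --rows '[[[0,0,0,0,0,0,1],[0,0,0,0,0,0,1],[0,0,0,0,0,0,1],[0,0,0,0,0,0,1],[0,0,0,0,0,0,1]]]'

```text
t: 12.85
tool_pos: [0.5037, 0.2973, 0.0577]
tool_rot: [-0.143, 1.567, 0.143]
ft_force: [0.2, 0.8, 0.5]
gripper_width: 0.991
```

```bash
python3 -c "
from h import *
snap('side','s15')
crop('s15','s15a',210,60,350,210,5)
plan([.5035,.2973,.2],.182)"
```

```text
t 12.9 tcp [0.5037 0.2973 0.0577] w 1.0 F [-0.23  0.5   0.03] turn [-0.    -0.001  0.   ] shift cm [-14.23   0.    -0.03] dist 14.2
```

View pics/s15a.png

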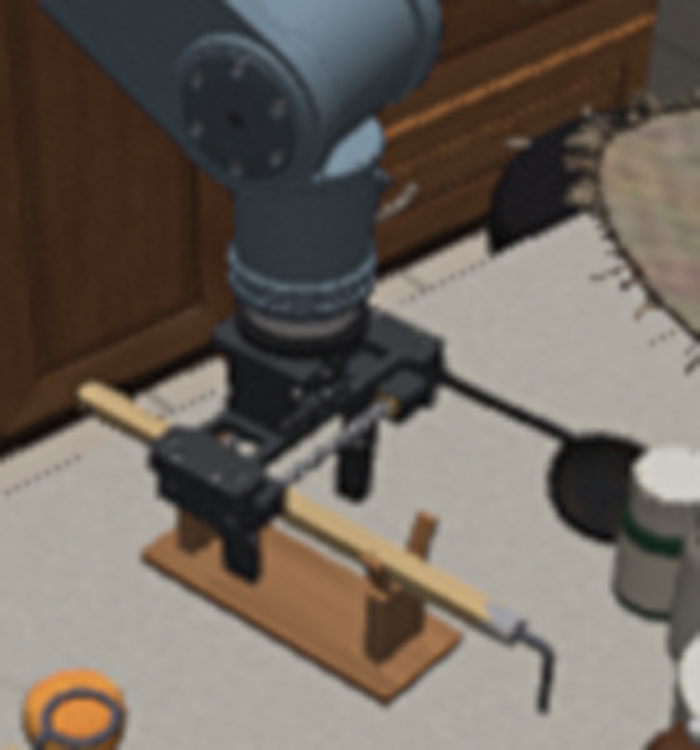

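The pole lies in the saddles (pin tip at side (318.5,201), as at the start). I'll retreat straight up.

Call:
jog_arm --rows '[[[0,0,0,-2,0,0,1],[0,0,0,-5,0,0,1],[0,0,0,-9,0,0,1],[0,0,0,-13,0,0,1],[0,0,0,-17,0,0,1]]]'

```text
t: 13.4
tool_pos: [0.5036, 0.2973, 0.2292]
tool_rot: [-0.143, 1.567, 0.143]
ft_force: [1.0, 0.2, -0.5]
gripper_width: 1.0
```

Call:
jog_arm --rows '[[[0,0,0,-1,2,-4,1],[0,0,0,-1,4,-8,1],[0,0,0,-1,6,-12,1],[0,0,0,-1,6,-12,1]]]'

```text
t: 13.8
tool_pos: [0.3703, 0.3356, 0.2393]
tool_rot: [-0.146, 1.569, 0.146]
ft_force: [-0.2, -0.1, 0.1]
gripper_width: 1.0
```

```bash
python3 -c "
from h import *
snap('side','s16');snap('top','t16')
crop('s16','s16a',190,100,330,250,5)
crop('t16','t16a',160,90,340,320,3)
plan([.5035,.2973,.2],.182)"
```

```text
t 13.9 tcp [0.3744 0.3349 0.2397] w 1.002 F [ 0.14  0.11 -0.13] turn [0.002 0.    0.   ] shift cm [ 3.98 -6.06 12.  ] dist 14.0
```

View pics/s16a.png

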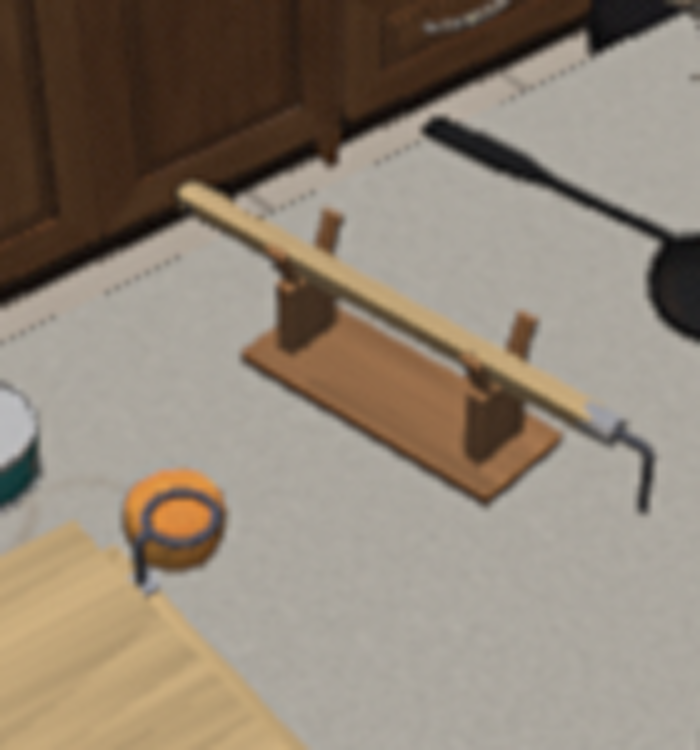

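View pics/t16a.png

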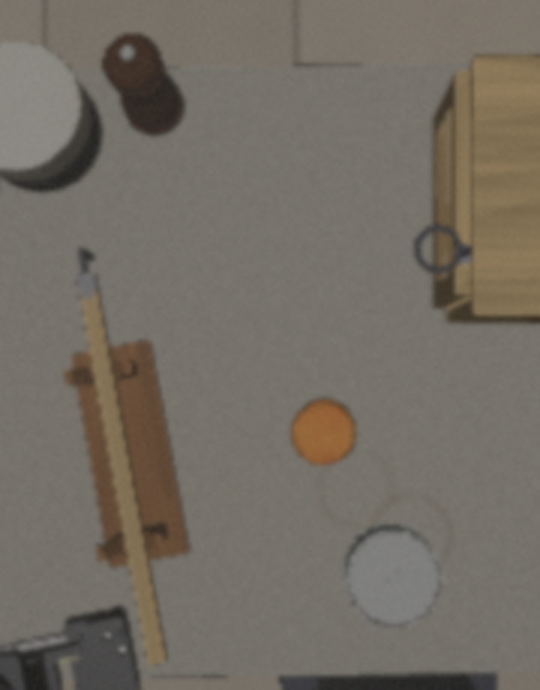

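```bash
python3 - <<'E'
from h import *
e=tri(cc(438,249,160,90,3),cc(183,518,190,100,5))[0]
a=np.arctan2(*(e[:2]-H)[::-1]);a0=np.arctan2(.1382,-.0629)
print('eye',e,'turned',a-a0,'pin tip side',cc(643,510,190,100,5),'start',cc(436,325,210,120,4))
t=atz('side',*cc(643,510,190,100,5),.027);print(t)
d=t[:2]-[.5026,.2959];c,s=np.cos(.182),np.sin(.182);print('rest x,y',d@[c,s],d@[-s,c])
ctrl.close_job()
E
```

```text
eye [0.66436468 0.03351201 0.19486488] turned 0.9392903068280924 pin tip side (318.2, 201.6) start (318.625, 200.875)
[0.68280407 0.33136587 0.027     ]
rest x,y 0.18364696791171295 0.0022637285876317813
the job is handed in; nothing more can be done
```

I lifted the pole off its rest, lowered its pin into the ring eye, pulled the panel to its stop along the hinge arc, and laid the pole back in both saddles. I then opened the gripper, backed away and handed the job in. The run took about 14 s of the 51 s allowed. `close_job()` gives no verdict, so the checks below are my own measurements.

- **Panel:** it turned about 0.94 rad from its open position, against the 0.95 rad I estimated it needed. The force at the stop rose to about 7.5 N, and the panel edge looks parallel to the cupboard. The last pictures show it still shut.
- **Pole:** its pin end is at x ≈ 184 mm, y ≈ 2 mm in the rest's frame (home is 185, 0). This comes from the side image and assumes the pin end is at its home height of 27 mm. It lies pin down and pointing as before, with the pin within 1 pixel of its starting place.
- **Robot:** the gripper is open and well clear, and the wrist force reads about zero.

**One disagreement:** before I set the pole down, the pin tip measured about 6 mm lower and 6 mm further back than a rigid grip would give. The pole had probably pitched slightly in the pads against the stop. It settled level once released.

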